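# Show the next dried slide to the label reader

## Robot

A 7-joint arm with a two-finger parallel gripper is mounted at the origin on a cart in front of the work surface, level with it; the furniture and walls round the work are solid. World frame = base frame: x ahead of the robot, y to its left, z up, the work surface at z = 0. Lengths are in m, angles in rad, forces in N, time in s.
With the tool pointing down it reaches from about 0.425 to 0.8 m from the base axis. Payload 8.3 kg.
Tool frame: the origin (TCP) lies at the centre of the arm's flange, where the gripper is bolted on; the fingertips stand bot.nose_length ahead of it and the grasp point (between the pads) lies 155 mm ahead of it (bot.nose_length is the distance from the TCP to the fingertips, in m); z points along the fingers, y is the line along which they close (so a half turn about z gives the same grasp; the last joint's range is limited). The gripper opens to 85 mm and grips with 20 to 120 N. Pads are 22 mm wide; open, the fingers measure 114 mm over their backs; the gripper's body (76 mm by 85 mm) begins 54 mm behind the grasp point. The pads swing forward as they close: fully open they stand 13 mm farther back than shut.
Start: joints at [1.126, 0.383, 0.016, 1.37, -0.006, 1.388, -0.046], TCP at [0.233, -0.58, 0.405] pointing down, gripper open.
Joint ranges: [-2.95, 2.95], [-0.25, 2.06], [-1.52, 1.56], [0.18, 2.33], [-1.44, 4.58], [0.02, 2.06], [-3.01, 3.01]. Speed limits (rad/s): [2.39, 2.39, 3.01, 3.01, 3.14, 3.14, 3.14].

## Interface

Orientations are given as [roll, pitch, yaw] about the fixed x, y, z axes, in that order (R = Rz(yaw) Ry(pitch) Rx(roll)).
In Python, from station import bot gives the robot as it stands. The module is installed in compiled form; this text tells all that it offers.
- The arm moves only by the tool arm_command, never from a script. Its argument "moves" is a list of rows, each a list of 4 numbers: the shift along the tool's x, y, z in mm, then the turn about the tool's z in degrees. A call has 1 to 8 rows; each row is the pose to reach, as a shift and turn from the pose commanded when the call began, along the tool's axes at that moment; what a row does not reach only later rows make up. A row lasts 1/8 s, in which the tool goes at most 62.5 mm and 10.7 degrees, less where a joint would pass 70% of its speed; a pose out of reach is approached as far as the arm can. A call with a gripper value outside its range is refused whole. "hand" is the closure, from 0 (fully open) to 1 (shut), set as the call begins (left out, the last holds). The fingers move at their own pace and stop on an object; "squeeze" is the grip in N (left out, the last holds). Time passes only in rows, so rows that repeat a pose let the fingers close. It gives the time, the measured TCP pose, the force, the opening and the grip force at its end, in the units of the state.
- bot.get_obs(): the state, without advancing time (a new reading comes with each control period).
- bot.get_image(name): name is "side" or "top" or "wrist"; returns a dict with "image" (400x640x3 uint8, red, green, blue), "mtx" (3x3 intrinsics, pixels), "origin" and "rotation" of the camera in the world; the wrist camera has in their place "tool_from_camera" (4x4, takes a point from camera to tool coordinates, whose origin is the TCP and whose axes are the flange's). Camera axes: x right, y up, looking along -z (the intrinsics and any distortion apply to the point x, -y, -z); pixel columns grow to the right and rows downward; lengths in m; the calibration is good to about 2 mm. A picture is of the moment at which its call begins: read the wrist's pose just before it. There is no depth.
- bot.job_done(): hands the job in; it is judged then, once.
The state is a dict: "t": time; "joint_positions": joint angles; "dq": joint speeds; "tau": joint torques, N m; "tcp_pos": TCP position; "eef_rot": TCP orientation; "contact_force": force on the tool from outside, world axes, zero at the start; "wrist_torque": the same for the moment, N m; "gripper_width": finger opening in m; "grasp_force": force on a finger pad.
Only numpy, scipy, OpenCV 4.12 (cv2) and the standard library are available. Lean on these libraries where they do the work, as an engineer would, in place of code of your own. Each camera call takes 0.05 s, during which the arm holds its last target. There are 200 camera calls.

## Task

Take the slide carrier that hangs on the drying-rack hook nearer the label reader: grip it by its clear half (the frosted, labelled end is the one with the clipped corner), lift it up over the tip of the hook and off, and turn it so that its labelled face looks up squarely into the reader's window, the label centred about 13 cm straight in front of the window. Finish while holding it there, still, in the gripper, touching neither rack nor reader; leave the other carrier hanging and do not drop a carrier or knock over or shove the cup, vials or pump bottle.

Things in the scene. Friction and masses are not known exactly. Their poses are not given: they have to be found in the camera images.
- carrier_a: flat grey slide carrier, 108 (x) x 8 (y) x 64 mm (z), 50 g, one of two alike. Origin: middle of its lower edge. +x to the FROSTED labelled end, whose upper corner is clipped (12 mm at 45 deg); the clear -x end is square. +y out of the labelled face, z up to the slotted edge. Grip it across the 8 mm at x -54..-13, z 32..64. Hangs labelled face outward (rack's -x), on either hook
- carrier_b: flat grey slide carrier, 108 (x) x 8 (y) x 64 mm (z), 50 g, one of two alike. Origin: middle of its lower edge. +x to the FROSTED labelled end, whose upper corner is clipped (12 mm at 45 deg); the clear -x end is square. +y out of the labelled face, z up to the slotted edge. Grip it across the 8 mm at x -54..-13, z 32..64. Hangs labelled face to the rack's bar (+x), on either hook
- carrier_a_label (a point): centre of the barred label of carrier_a, on its labelled face at x = 27, y = 1.5, z = 19 mm of the carrier. The label fills the frosted last 22 mm (x 16..38) of the 76 x 26 mm glass slide; the rest of the glass is clear
- carrier_b_label (a point): centre of the barred label of carrier_b, on its labelled face at x = 27, y = 1.5, z = 19 mm of the carrier. The label fills the frosted last 22 mm (x 16..38) of the 76 x 26 mm glass slide; the rest of the glass is clear
- carrier_a_slot (a point): middle of the upper edge of the hanging slot of carrier_a (x = 0, z = 56 mm of the carrier), which rests on the hook. The slot goes right through, 26 mm wide (x -13..13) and 18 mm high (z 38..56)
- carrier_b_slot (a point): middle of the upper edge of the hanging slot of carrier_b (x = 0, z = 56 mm of the carrier), which rests on the hook. The slot goes right through, 26 mm wide (x -13..13) and 18 mm high (z 38..56)
- rack: fixed steel drying rack; origin at the centre of its underside, z up. Drip tray 150 x 280 x 16 mm; two 10 mm posts at x = 48, y = +-128 mm carry a cross bar along y at x = 48 mm (10 mm thick, top at z = 192 mm, post knobs to 200 mm). Two hooks stick out from the bar along -x, at y = -70 and 70 mm. Carriers hang across them, length along the rack's y, lower edge at z = 134 mm
- hook_near (a point): where the carrier hangs on the hook nearer the reader (the rack's -y hook), on the hook's level upper face, 190 mm up. The hook is 10 mm wide, 4 mm thick, and ends 20 mm farther out along the rack's -x in a tip turned up 7 mm. To come off, a carrier is raised 8 to 13 mm (beyond 14 mm the slot's lower edge catches under the hook), then drawn 40 mm along the rack's -x
- hook_far (a point): where the other carrier hangs, on the farther hook (the rack's +y hook, of the same shape); that carrier stays
- reader: fixed label reader on a stand: round black base 104 mm across, goose-neck about 320 mm high. Origin at the centre of the base's underside; its front is -x
- reader_head: the reader's head, 78 mm wide (y), 58 mm high (z), 48 mm deep, fixed on the neck. Origin at the centre of its dark window, 285 mm above the worktop. It looks along its own -x: forward and 40 degrees down; y is level
- read_point (a point): the reading point, on the head's axis 130 mm in front of the window, about 201 mm above the worktop
- cup: small plain steel cup, 56 mm across, 64 mm high, loose; origin at the centre of its underside
- gel: tall pump bottle, 66 mm across, 187 mm high, loose; origin at the centre of its underside
- vial_a: small capped glass vial, 26 mm across, 54 mm high, loose; origin at the centre of its underside
- vial_b: a second such vial, loose; origin at the centre of its underside

How it is judged:
On the way:
1. the carrier from the hook nearer the reader is off the rack, held in the fingers by its clear half (((contact force between the fingers and carrier_a above 0.5 N and x of the grasp point in the frame of carrier_a below -0.01 m and distance between carrier_a_slot and hook_near above 0.06 m and contact force between carrier_a and rack below 0.05 N and height (world z) of carrier_a above 0.06 m) or (contact force between the fingers and carrier_b above 0.5 N and x of the grasp point in the frame of carrier_b below -0.01 m and distance between carrier_b_slot and hook_near above 0.06 m and contact force between carrier_b and rack below 0.05 N and height (world z) of carrier_b above 0.06 m))), for 0.2 s.
At the end, for the whole second after the job is handed in: A carrier is held still by its clear half (grasp 10 mm or more from its middle), touching neither rack nor reader; its label is within 30 mm of the reading point and faces the window within 0.35 rad; the other carrier hangs on the farther hook within 20 mm of its place (((contact force between the fingers and carrier_a above 0.5 N and x of the grasp point in the frame of carrier_a below -0.01 m and distance between carrier_a_label and read_point below 0.03 m and angle between the y axis of carrier_a and the x axis of reader_head, either way round below 0.35 rad and y of reader_head in the frame of carrier_a above 0.08 m and contact force between carrier_a and rack below 0.05 N and contact force between carrier_a and reader below 0.05 N and linear speed of carrier_a below 0.03 m/s and angular speed of carrier_a below 0.3 rad/s) or (contact force between the fingers and carrier_b above 0.5 N and x of the grasp point in the frame of carrier_b below -0.01 m and distance between carrier_b_label and read_point below 0.03 m and angle between the y axis of carrier_b and the x axis of reader_head, either way round below 0.35 rad and y of reader_head in the frame of carrier_b above 0.08 m and contact force between carrier_b and rack below 0.05 N and contact force between carrier_b and reader below 0.05 N and linear speed of carrier_b below 0.03 m/s and angular speed of carrier_b below 0.3 rad/s)) and distance between any of carrier_a_slot, carrier_b_slot and hook_far below 0.02 m); the arm keeps its last pose, push and grip.
It fails at once if the carrier on the hook farther from the reader was taken off or pushed along (over 20 mm) (distance between each of carrier_a_slot, carrier_b_slot and hook_far above 0.02 m).
It fails at once if a carrier was dropped (height (world z) of any of carrier_a, carrier_b below 0.04 m).
It fails at once if the cup, a vial or the pump bottle was knocked over or shoved (over 30 mm) (distance of any of cup, gel, vial_a, vial_b from where it was at the start of the episode above 0.03 m or angle between any of cup, gel, vial_a, vial_b's own z axis and vertical above 0.5 rad).
It also fails if it takes over 35 s, if anything falls off the work surface, if the arm or the gripper's body presses on something with over 40 N, if the wrist force passes 120 N, or if a joint passes its speed limit or range.

## Working session

There is one attempt and no reset: what is moved stays moved. The work goes in short steps, Python scripts to look and compute and a tool call to move; the robot and the scene stay as the last step left them, time stands still between calls to the robot, and variables do not carry over. Pictures are saved under pics/ and viewed, at most 10 in all, crops included, and the job is handed in when it is done.

Besides the shell and the picture viewer there is one more tool, called in YAML: its name, and indented under it one key for each argument. arm_command: Moves the arm, as the interface text tells. Its arguments: {"type":"object","properties":{"moves":{"type":"array","items":{"type":"array","items":{"type":"number"}}},"hand":{"type":"number"},"squeeze":{"type":"number"}},"required":["moves"]}

```bash
mkdir -p pics; cat > h.py <<'E'
import numpy as np, cv2
from scipy.spatial.transform import Rotation as R
from station import bot
def shot(n,f=None):
    o=bot.get_obs(); d=bot.get_image(n)
    if n=='wrist':
        T=np.eye(4);T[:3,:3]=R.from_euler('xyz',o['eef_rot']).as_matrix();T[:3,3]=o['tcp_pos']
        C=T@d['tool_from_camera'];d['origin']=C[:3,3];d['rotation']=C[:3,:3]
    if f: cv2.imwrite('pics/'+f,d['image'][:,:,::-1])
    return d
def ray(d,uv):
    v=np.linalg.inv(d['mtx'])@[uv[0],uv[1],1]; v=np.asarray(d['rotation'])@[v[0],-v[1],-v[2]]
    return np.asarray(d['origin']),v/np.linalg.norm(v)
def onz(d,uv,z):
    o,v=ray(d,uv); return o+v*(z-o[2])/v[2]
def tri(d1,a,d2,b):
    o1,v1=ray(d1,a);o2,v2=ray(d2,b)
    s=np.linalg.lstsq(np.c_[v1,-v2],o2-o1,rcond=None)[0]
    p,q=o1+s[0]*v1,o2+s[1]*v2
    return (p+q)/2,np.linalg.norm(p-q)
def proj(d,p):
    c=np.asarray(d['rotation']).T@(np.asarray(p)-d['origin']); u=d['mtx']@[c[0],-c[1],-c[2]]; return u[:2]/u[2]
E
python3 - <<'E'
from h import *
np.set_printoptions(precision=3,suppress=True)
print(bot.get_obs(),bot.nose_length)
for n in('side','top','wrist'):
    d=shot(n,n+'0.png');print(n,{k:d[k] for k in d if k!='image'})
a=[cv2.imread(f'pics/{n}0.png') for n in('side','top')]
E
```

```text
{'t': 0.0, 'joint_positions': array([ 1.126,  0.384,  0.016,  1.371, -0.006,  1.388, -0.046]), 'dq': array([-0.   ,  0.001,  0.001, -0.002, -0.   , -0.001, -0.   ]), 'tau': array([ -0.   , -62.759,   0.844, -37.182,   0.016,   0.014,   0.   ]), 'tcp_pos': array([ 0.233, -0.58 ,  0.404]), 'eef_rot': array([-3.14 ,  0.   ,  0.382]), 'contact_force': array([0.514, 0.445, 0.456]), 'wrist_torque': array([ 0.001,  0.048, -0.009]), 'grasp_force': 0.0, 'gripper_width': 0.0859129350626203} 0.1734
side {'mtx': array([[410.441,   0.   , 318.064],
       [  0.   , 410.441, 202.29 ],
       [  0.   ,   0.   ,   1.   ]]), 'origin': array([-0.584,  0.346,  0.929]), 'rotation': array([ 1.026,  0.007, -1.907])}
top {'mtx': array([[503.44 ,   0.   , 322.452],
       [  0.   , 503.44 , 210.838],
       [  0.   ,   0.   ,   1.   ]]), 'origin': array([ 0.494, -0.058,  1.607]), 'rotation': array([ 0.067,  0.001, -1.574])}
wrist {'mtx': array([[319.123,   0.   , 321.397],
       [  0.   , 319.123, 198.216],
       [  0.   ,   0.   ,   1.   ]]), 'tool_from_camera': array([[-0.001,  0.958,  0.286,  0.072],
       [ 1.   ,  0.001,  0.001,  0.002],
       [ 0.001,  0.286, -0.958,  0.031],
       [ 0.   ,  0.   ,  0.   ,  1.   ]]), 'origin': array([ 0.3  , -0.555,  0.373]), 'rotation': array([[ 0.372,  0.889,  0.266],
       [-0.928,  0.357,  0.104],
       [-0.002, -0.286,  0.958]])}
```

View pics/side0.png

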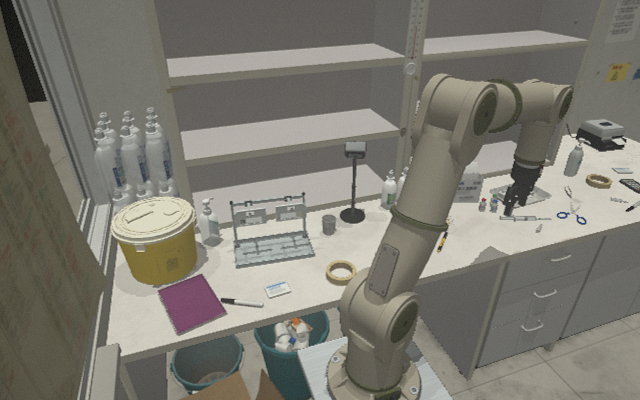

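View pics/top0.png

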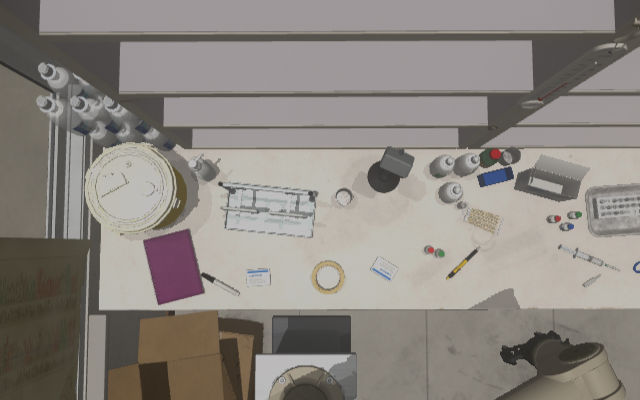

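The side view shows the rack at about (270,235), the cup at (329,225) and the reader with its base at (352,215). In the top view the rack is at (270,208), the cup at (344,197) and the reader base at (383,177). I'll crop closer.

```bash
sed -i "s/    if f: cv2/    else: d['rotation']=R.from_euler('xyz',d['rotation']).as_matrix()\n    if f: cv2/" h.py
python3 - <<'E'
import cv2,numpy as np
a=cv2.imread('pics/side0.png')[135:275,190:390];b=cv2.imread('pics/top0.png')[140:250,200:430]
a=cv2.resize(a,(800,560),interpolation=cv2.INTER_CUBIC);b=cv2.resize(b,(800,383),interpolation=cv2.INTER_CUBIC)
cv2.imwrite('pics/sc.png',a);cv2.imwrite('pics/tc.png',b)
E
```

```text
(no output)
```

View pics/sc.png

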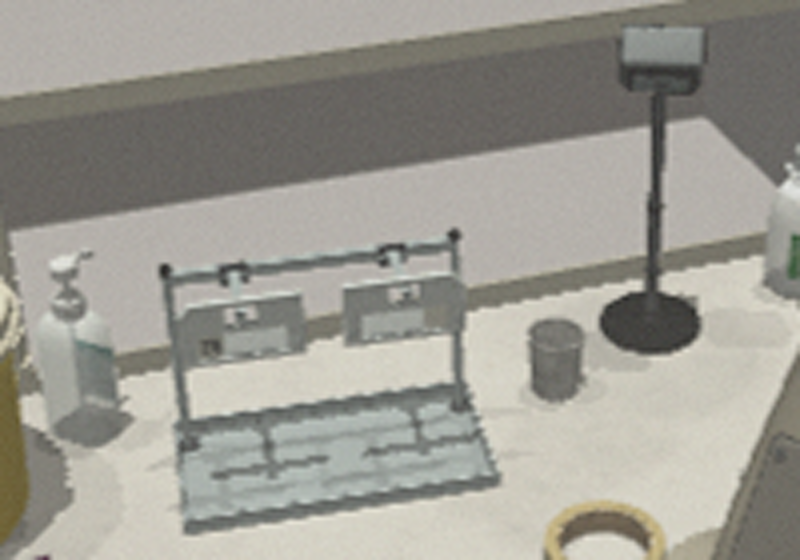

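View pics/tc.png

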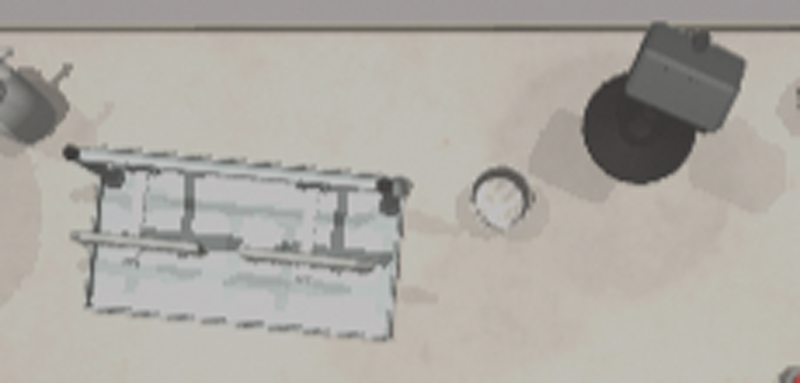

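The left (far) carrier shows a dark label at its lower left end, so it is carrier_a. The right (near) carrier has its upper right corner clipped and its label hidden, so it is carrier_b, and its clear half is the left one. In the side crop the knobs are at (165,271) and (454,235), and the reader window is near (660,78).

```bash
cat > m.py <<'E'
from h import *
np.set_printoptions(precision=4,suppress=True)
S=shot('side');T=shot('top')
s=lambda u,v:(190+(u+.5)/4-.5,135+(v+.5)/4-.5); t=lambda u,v:(200+(u+.5)/3.478-.5,140+(v+.5)/3.478-.5)
kl=tri(S,s(165,271),T,t(70,153));kr=tri(S,s(454,235),T,t(385,185));print('knobs',kl,kr,np.linalg.norm(kl[0]-kr[0]))
c=[onz(T,t(*p),.016) for p in((90,308),(390,338))];print('tray front',c,np.linalg.norm(c[0]-c[1]))
print('base',onz(S,s(651,322),0.005),onz(T,t(638,128),.005))
print('window',onz(S,s(660,78),.285))
print('near carrier corners side rays', [onz(S,s(*p),z) for p,z in(((344,289),.198),((347,345),.134),((463,335),.134))])
print('near carrier top ends',[onz(T,t(*p),.198) for p in((240,250),(372,266))])
print('far carrier top ends',[onz(T,t(*p),.198) for p in((72,237),(205,248))])
y=(kl[0]-kr[0])[:2];y/=np.linalg.norm(y);x=np.array([y[1],-y[0]]);mid=((kl[0]+kr[0])/2)[:2];o=mid-.048*x
print('rack yaw',np.degrees(np.arctan2(x[1],x[0])),'o',o,'hook_near (hang x unknown)',o-.07*y)
print('cup',onz(S,s(556,330),.064),onz(T,t(501,197),.064))
E
python3 m.py
python3 - <<'E'
from h import *
a=cv2.imread('pics/top0.png')[150:200,360:430]
cv2.imwrite('pics/head.png',cv2.resize(a,(700,500),interpolation=cv2.INTER_CUBIC))
E
```

```text
knobs (array([0.6667, 0.2343, 0.1923]), np.float64(0.001946711997644776)) (array([ 0.6402, -0.0209,  0.1926]), np.float64(0.003665179015262172)) 0.2566124327561803
tray front [array([0.5463, 0.25  , 0.016 ]), array([ 0.5183, -0.0226,  0.016 ])] 0.2739955875670826
base [ 0.7124 -0.2495  0.005 ] [ 0.711 -0.251  0.005]
window [ 0.7023 -0.2432  0.285 ]
near carrier corners side rays [array([0.5766, 0.0982, 0.198 ]), array([0.5874, 0.0968, 0.134 ]), array([ 0.5681, -0.003 ,  0.134 ])]
near carrier top ends [array([0.5867, 0.0942, 0.198 ]), array([ 0.5735, -0.0122,  0.198 ])]
far carrier top ends [array([0.5976, 0.2298, 0.198 ]), array([0.5884, 0.1225, 0.198 ])]
rack yaw -5.937390284789544 o [0.6057 0.1117] hook_near (hang x unknown) [0.5985 0.0421]
cup [ 0.6476 -0.1203  0.064 ] [ 0.6419 -0.122   0.064 ]
```

arm_command:
  moves:
    - [0,0,-60,0]
    - [0,0,-120,0]
    - [0,0,-180,0]
    - [0,0,-240,0]
    - [0,0,-300,0]
    - [0,0,-360,0]
    - [0,0,-420,0]
    - [0,0,-480,0]
  hand: 0

```text
t: 1.25
tcp_pos: [0.2057, -0.5058, 0.7701]
eef_rot: [2.996, -0.011, 0.379]
contact_force: [1.6, 0.2, 0.5]
gripper_width: 0.0855
grasp_force: 0.0
```

```bash
cat > st.py <<'E'
from h import *
np.set_printoptions(precision=3,suppress=True)
o=bot.get_obs();M=R.from_euler('xyz',o['eef_rot']).as_matrix()
print('t',o['t'],'q',o['joint_positions'],'tcp',o['tcp_pos'],'grasp',o['tcp_pos']+.155*M[:,2],'F',o['contact_force'],o['gripper_width'],o['grasp_force'])
print(M)
E
python3 st.py
```

```text
t 1.25 q [ 0.796  0.347  0.654  0.647 -0.282  2.054  0.061] tcp [ 0.206 -0.506  0.77 ] grasp [ 0.216 -0.526  0.617] F [1.634 0.248 0.511] 0.08551679792044413 0.0
[[ 0.929  0.364  0.064]
 [ 0.37  -0.92  -0.131]
 [ 0.011  0.145 -0.989]]
```

View pics/head.png

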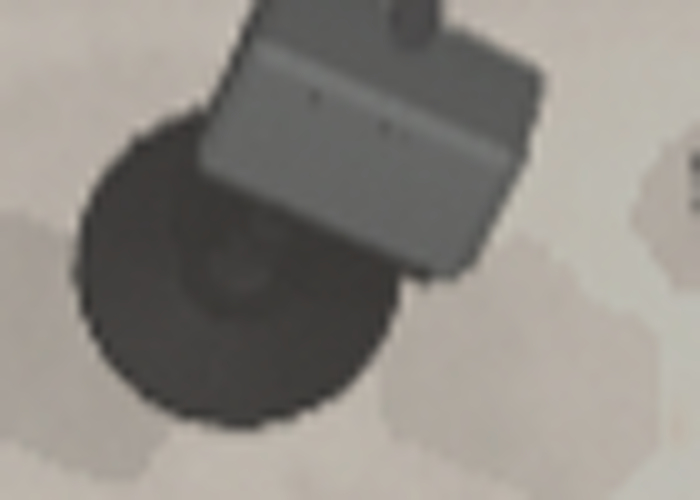

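arm_command:
  moves:
    - [0,0,60,0]
    - [0,0,120,0]
    - [0,0,180,0]

```text
t: 1.62
tcp_pos: [0.216, -0.5285, 0.5931]
eef_rot: [2.99, -0.01, 0.378]
contact_force: [0.8, -0.6, 0.1]
gripper_width: 0.0855
grasp_force: 0.0
```

```bash
python3 st.py
```

```text
t 1.625 q [ 0.622  0.209  0.644  1.232 -0.143  1.589  0.039] tcp [ 0.216 -0.529  0.593] grasp [ 0.226 -0.55   0.44 ] F [ 0.754 -0.641  0.067] 0.08553245459512736 0.0
[[ 0.929  0.364  0.065]
 [ 0.369 -0.919 -0.136]
 [ 0.01   0.151 -0.988]]
```

```bash
cat > go.py <<'E'
from h import *
# shift in tool axes (mm) bringing grasp point to G; turn about tool z (deg) bringing tool y to horizontal azimuth az
def go(G,az=None):
    o=bot.get_obs();M=R.from_euler('xyz',o['eef_rot']).as_matrix();p=o['tcp_pos']+.155*M[:,2]
    print('shift',np.round(1e3*M.T@(np.array(G)-p),1),'grasp',p.round(4))
    if az is not None:
        a=np.radians(az);v=M.T@[np.cos(a),np.sin(a),0];print('turn',np.degrees(np.arctan2(-v[0],v[1])).round(1))
E
python3 - <<'E'
from h import *
from go import go
np.set_printoptions(precision=4,suppress=True)
T=shot('top')
for u,v in(((20.0,16),(43,27.5)),((21.5,14),(49,26.5))):pass
a,b=onz(T,(360+19.7,150+16),.307),onz(T,(360+43,150+27),.307)
e=b-a;print(a,b,np.linalg.norm(e));e=e[:2]/np.linalg.norm(e[:2]);f=np.array([-abs(e[1]),abs(e[0])]);f=np.array([e[1],-e[0]]) if e[1]*1<0 and -e[0]>0 else f
w=(a+b)[:2]/2-.029*.643*f;print('front',f,np.degrees(np.arctan2(-f[1],-f[0])),'window',w,'read',w+.13*.766*f)
go((.572+.010,.098-.021,.29),-6)
E
```

```text
[ 0.6975 -0.2061  0.307 ] [ 0.6685 -0.2663  0.307 ] 0.0668606495098913
front [-0.901   0.4337] -25.704660087280274 window [ 0.6998 -0.2443] read [ 0.61   -0.2011]
shift [ 560.2 -463.2   82. ] grasp [ 0.2248 -0.5465  0.4269]
turn -62.7
```

arm_command:
  moves:
    - [46,-38,6,-8]
    - [92,-76,12,-16]
    - [138,-115,18,-24]
    - [184,-153,24,-32]
    - [230,-192,30,-40]
    - [276,-230,36,-48]
    - [322,-268,42,-56]
    - [368,-306,48,-62]
  hand: 0.4

```text
t: 2.68
tcp_pos: [0.4507, -0.1172, 0.5067]
eef_rot: [3.06, 0.128, 1.456]
contact_force: [-0.3, -0.2, 0.0]
gripper_width: 0.0512
grasp_force: 0.0
```

```bash
python3 st.py; python3 -c "
from go import go
go((.582,.077,.29),-6)"
```

```text
t 2.675 q [ 0.031 -0.036  0.101  1.642  0.131  1.451  0.013] tcp [ 0.451 -0.117  0.507] grasp [ 0.461 -0.138  0.353] F [-0.337 -0.228  0.04 ] 0.051238558870487186 0.0
[[ 0.113  0.991  0.067]
 [ 0.985 -0.104 -0.136]
 [-0.128  0.081 -0.988]]
shift [233.9  92.4  41.5] grasp [ 0.4611 -0.1383  0.3535]
turn -0.6
```

arm_command:
  moves:
    - [52,20,9,0]
    - [104,40,18,0]
    - [156,60,27,0]
    - [200,80,35,0]
    - [234,92,41,0]
    - [234,92,41,0]

```text
t: 3.42
tcp_pos: [0.5718, 0.0997, 0.4415]
eef_rot: [3.064, 0.127, 1.458]
contact_force: [0.4, -0.5, 0.5]
gripper_width: 0.0513
grasp_force: 0.0
```

```bash
python3 st.py; python3 -c "
from h import *
d=shot('wrist','w1.png')
for p in ((.582,.077,.198),):print(proj(d,p))"
```

```text
t 3.425 q [-0.208  0.261 -0.083  1.455  0.171  1.406 -0.423] tcp [0.572 0.1   0.441] grasp [0.582 0.079 0.288] F [ 0.413 -0.5    0.502] 0.051347735889511296 0.0
[[ 0.112  0.992  0.063]
 [ 0.986 -0.102 -0.134]
 [-0.127  0.077 -0.989]]
[312.04843303 194.84048684]
```

View pics/w1.png

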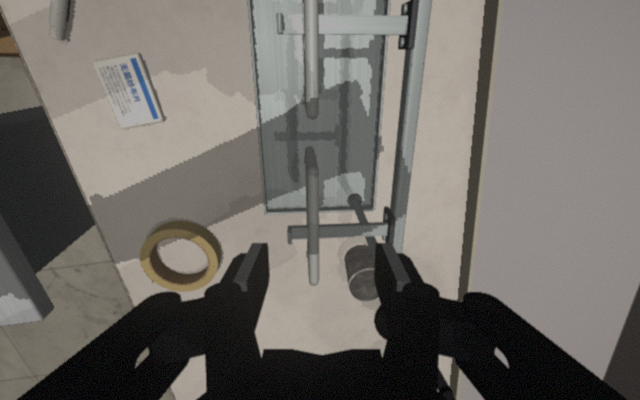

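The wrist view shows the near carrier's upper edge running from (310,150), the clear end, to (314,283), with its hook at about row 231. My predicted grasp point (312,195) lies on that edge.

```bash
python3 - <<'E'
from h import *
from go import go
np.set_printoptions(precision=4,suppress=True)
d=shot('wrist')
a,b,h=[onz(d,p,z) for p,z in(((310,150),.198),((314,283),.198),((313,231),.19))]
print(a,b,np.linalg.norm(a-b),h)
u=(b-a)/np.linalg.norm(b-a);az=np.degrees(np.arctan2(u[0],-u[1]));print('normal az',az)
m=(a+b)/2; g=m-.033*u;g[2]=.182;print(m,g);go(g,az)
# bar edges
print(onz(d,(402,190),.192))
E
```

```text
[0.5845 0.1063 0.198 ] [ 0.5746 -0.0016  0.198 ] 0.10839171523462099 [0.5792 0.0409 0.19  ]
normal az -5.245046348071992
[0.5795 0.0523 0.198 ] [0.5825 0.0852 0.182 ]
shift [ 23.8  -8.6 105. ] grasp [0.5815 0.0751 0.2895]
turn -1.5
[0.6476 0.0663 0.192 ]
```

```bash
python3 -c "
from go import go
go((.582,.080,.182),-5.5)"
```

```text
shift [ 18.6  -8.6 105.6] grasp [0.5815 0.0751 0.2895]
turn -1.2
```

arm_command:
  moves:
    - [9,-4,35,-1]
    - [18,-8,70,-1]
    - [18,-8,90,-1]
    - [18,-9,105,-1]
    - [18,-9,105,-1]

```text
t: 4.15
tcp_pos: [0.5708, 0.0997, 0.3349]
eef_rot: [3.065, 0.13, 1.469]
contact_force: [-0.2, -0.7, 0.4]
gripper_width: 0.0514
grasp_force: 0.0
```

```bash
python3 st.py; python3 -c "
from h import *
d=shot('wrist','w2.png')"
```

```text
t 4.15 q [-0.208  0.319 -0.085  1.62   0.19   1.188 -0.454] tcp [0.571 0.1   0.335] grasp [0.581 0.079 0.182] F [-0.231 -0.732  0.413] 0.05141632553948924 0.0
[[ 0.1    0.993  0.063]
 [ 0.986 -0.091 -0.137]
 [-0.13   0.076 -0.989]]
```

View pics/w2.png

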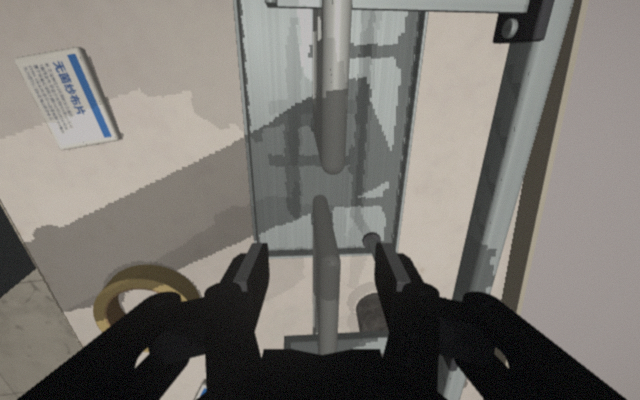

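The clear half lies between the fingers (carrier at column 325, fingers at 265 and 378), and the hook is below at row 340. I'll close the gripper.

arm_command:
  moves:
    - [0,0,0,0]
    - [0,0,0,0]
    - [0,0,0,0]
    - [0,0,0,0]
    - [0,0,0,0]
    - [0,0,0,0]
  hand: 1
  squeeze: 50

```text
t: 4.95
tcp_pos: [0.5711, 0.1011, 0.3357]
eef_rot: [3.063, 0.129, 1.471]
contact_force: [-0.0, 0.6, 5.7]
gripper_width: 0.0069
grasp_force: 51.7
```

```bash
python3 st.py; python3 -c "
from h import *
d=shot('wrist','w3.png')
from go import go
go((.581,.079,.1925))
go((.581-.0425,.079+.0042,.1925))"
```

```text
t 4.95 q [-0.209  0.319 -0.086  1.619  0.19   1.187 -0.454] tcp [0.571 0.101 0.336] grasp [0.581 0.08  0.182] F [-0.013  0.575  5.709] 0.006876661472041474 51.677212715148926
[[ 0.099  0.993  0.066]
 [ 0.987 -0.089 -0.136]
 [-0.129  0.078 -0.989]]
shift [-2.4  0.6 -9.8] grasp [0.5813 0.0801 0.1824]
shift [ -2.4 -42.  -13.2] grasp [0.5813 0.0801 0.1824]
```

View pics/w3.png

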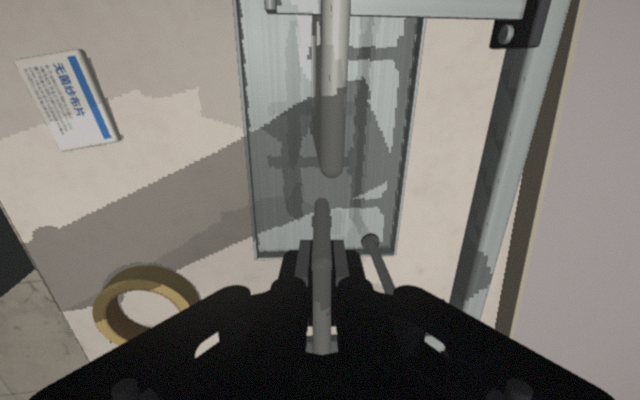

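The carrier is gripped at 51 N. Next I'll lift it about 11 mm straight up.

arm_command:
  moves:
    - [-0.5,0.3,-4,0]
    - [-1,0.6,-8,0]
    - [-1.4,0.9,-11,0]
    - [-1.4,0.9,-11,0]

```text
t: 5.5
tcp_pos: [0.5709, 0.101, 0.3463]
eef_rot: [3.064, 0.13, 1.471]
contact_force: [-0.5, 0.1, -0.8]
gripper_width: 0.0071
grasp_force: 51.0
```

```bash
python3 st.py;  python3 -c "
from h import *
M=R.from_euler('xyz',bot.get_obs()['eef_rot']).as_matrix()
for k in (15,30,45,60):print(1e3*M.T@(np.array([-.9946,.1,0])*k/1e3))"
```

```text
t 5.5 q [-0.209  0.311 -0.086  1.605  0.188  1.21  -0.45 ] tcp [0.571 0.101 0.346] grasp [0.581 0.08  0.193] F [-0.487  0.081 -0.831] 0.007131533999013796 50.98426938056946
[[ 0.099  0.993  0.065]
 [ 0.987 -0.089 -0.136]
 [-0.129  0.077 -0.989]]
[ 8.00433835e-03 -1.49487050e+01 -1.16735378e+00]
[ 1.60086767e-02 -2.98974101e+01 -2.33470756e+00]
[ 2.40130150e-02 -4.48461151e+01 -3.50206134e+00]
[ 3.20173534e-02 -5.97948201e+01 -4.66941512e+00]
```

arm_command:
  moves:
    - [0,-8,-0.6,0]
    - [0,-16,-1.2,0]
    - [0,-24,-1.9,0]
    - [0,-32,-2.5,0]
    - [0,-42,-3.3,0]
    - [0,-54,-4.2,0]
    - [0,-66,-5.2,0]
    - [0,-66,-5.2,0]

```text
t: 6.5
tcp_pos: [0.5042, 0.1078, 0.3464]
eef_rot: [3.064, 0.13, 1.472]
contact_force: [-0.1, -0.7, -1.0]
gripper_width: 0.0075
grasp_force: 51.0
```

```bash
python3 st.py;  python3 -c "
from h import *
d=shot('side','s2.png')
a=d['image'][150:270,210:370,::-1];cv2.imwrite('pics/s2c.png',cv2.resize(a,(800,600),interpolation=cv2.INTER_CUBIC))"
```

```text
t 6.5 q [-0.231  0.181 -0.108  1.768  0.183  1.184 -0.499] tcp [0.504 0.108 0.346] grasp [0.514 0.087 0.193] F [-0.131 -0.668 -0.96 ] 0.007496596410481195 50.97514629364014
[[ 0.098  0.993  0.065]
 [ 0.987 -0.088 -0.136]
 [-0.129  0.077 -0.989]]
```

View pics/s2c.png

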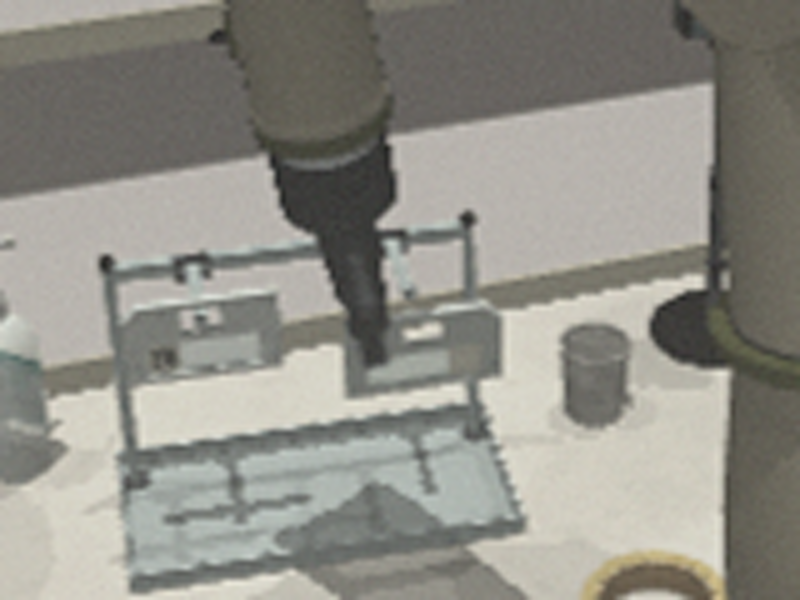

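The side view shows the carrier in the gripper, off the hook and in front of the rack, with the other carrier still hanging. Next I'll go high, where the reach limit tilts the tool outward.

```bash
python3 -c "
from h import *
from go import go
M=R.from_euler('xyz',bot.get_obs()['eef_rot']).as_matrix()
T=np.array([.42,-.16,.74]);go(T+.155*M[:,2],-25.7)
print(1e3*M.T@[0,0,.1])"
```

```text
shift [-323.3  -29.9 -358.2] grasp [0.5148 0.0866 0.1932]
turn 20.0
[-12.92037045   7.74564396 -98.85883383]
```

arm_command:
  moves:
    - [-10,5,-55,0]
    - [-40,0,-105,2]
    - [-85,-5,-150,5]
    - [-130,-10,-195,8]
    - [-180,-15,-240,11]
    - [-230,-20,-285,14]
    - [-280,-25,-325,17]
    - [-323,-30,-358,20]

```text
t: 7.55
tcp_pos: [0.4207, -0.1569, 0.737]
eef_rot: [3.023, 0.095, 1.12]
contact_force: [1.8, -0.4, 0.1]
gripper_width: 0.0075
grasp_force: 51.0
```

```bash
python3 st.py;  python3 -c "
from h import *
M=R.from_euler('xyz',bot.get_obs()['eef_rot']).as_matrix()
print(1e3*M.T@[0,0,.06])"
```

```text
t 7.55 q [ 0.057  0.036  0.192  1.054  0.118  1.952 -0.148] tcp [ 0.421 -0.157  0.737] grasp [ 0.431 -0.178  0.584] F [ 1.822 -0.399  0.052] 0.007493043103870936 50.995325446128845
[[ 0.434  0.898  0.066]
 [ 0.896 -0.423 -0.137]
 [-0.095  0.118 -0.988]]
[ -5.69880993   7.08297393 -59.30729336]
```

arm_command:
  moves:
    - [-6,7,-59,0]
    - [-11,14,-118,0]
    - [-17,21,-177,0]
    - [-23,28,-236,0]
    - [-28,35,-295,0]
    - [-34,42,-354,0]
    - [-40,49,-413,0]
    - [-46,56,-472,0]

```text
t: 8.55
tcp_pos: [0.3968, -0.1712, 0.8128]
eef_rot: [2.949, 0.098, 1.121]
contact_force: [-0.1, 0.5, 0.0]
gripper_width: 0.0072
grasp_force: 51.0
```

```bash
python3 st.py;  python3 -c "
from h import *
M=R.from_euler('xyz',bot.get_obs()['eef_rot']).as_matrix()
print(1e3*M.T@[0,0,.06],1e3*M.T@[.053,-.026,0])"
```

```text
t 8.55 q [-0.646  0.099  1.12   0.85   0.005  2.054  0.026] tcp [ 0.397 -0.171  0.813] grasp [ 0.417 -0.198  0.661] F [-0.074  0.536  0.016] 0.007216882142675535 50.96343755722046
[[ 0.432  0.892  0.13 ]
 [ 0.896 -0.41  -0.17 ]
 [-0.098  0.19  -0.977]]
[ -5.89578341  11.4082918  -58.6096461 ] [-0.38836556 57.9377618  11.31657766]
```

arm_command:
  moves:
    - [-5,-26,-54,0]
    - [-10,-52,-108,0]
    - [-15,-78,-162,0]

```text
t: 8.93
tcp_pos: [0.3748, -0.1828, 0.8141]
eef_rot: [2.944, 0.075, 1.124]
contact_force: [0.2, -1.0, 0.5]
gripper_width: 0.007
grasp_force: 51.0
```

```bash
python3 st.py;  python3 -c "
from h import *
M=R.from_euler('xyz',bot.get_obs()['eef_rot']).as_matrix()
print(1e3*M.T@[0,0,.06],1e3*M.T@[.053,-.026,0])"
```

```text
t 8.925 q [-0.023  0.032  0.385  0.865  0.088  2.054 -0.03 ] tcp [ 0.375 -0.183  0.814] grasp [ 0.397 -0.206  0.662] F [ 0.242 -1.04   0.523] 0.0070182813777477475 50.967092514038086
[[ 0.431  0.891  0.145]
 [ 0.899 -0.411 -0.151]
 [-0.075  0.195 -0.978]]
[ -4.47100231  11.71757346 -58.67459936] [-0.54391151 57.88034885 11.6004042 ]
```

arm_command:
  moves:
    - [-4,39,-45,0]
    - [-8,78,-90,0]
    - [-12,117,-135,0]
    - [-16,156,-180,0]
    - [-20,195,-225,0]
    - [-24,234,-270,0]

```text
t: 9.68
tcp_pos: [0.4206, -0.212, 0.8357]
eef_rot: [2.879, 0.08, 1.121]
contact_force: [0.0, 0.1, -0.7]
gripper_width: 0.0073
grasp_force: 51.0
```

```bash
cat >> st.py <<'E'
print('tool-y elev deg',np.degrees(np.arcsin(M[2,1])).round(2),'up60',(1e3*M.T@[0,0,.06]).round(1),'out60',(1e3*M.T@[.054,-.026,0]).round(1))
E
python3 st.py
```

```text
t 9.675 q [-0.073  0.2    0.679  0.656 -0.092  2.055  0.086] tcp [ 0.421 -0.212  0.836] grasp [ 0.452 -0.24   0.687] F [ 0.002  0.108 -0.673] 0.007329822808295693 51.009777188301086
[[ 0.433  0.879  0.2  ]
 [ 0.898 -0.401 -0.183]
 [-0.08   0.259 -0.963]]
tool-y elev deg 15.02 up60 [ -4.8  15.5 -57.8] out60 [ 0.1 57.9 15.6]
```

arm_command:
  moves:
    - [-4,42,-42,0]
    - [-8,84,-84,0]
    - [-12,126,-126,0]
    - [-16,168,-168,0]

```text
t: 10.18
tcp_pos: [0.4447, -0.2261, 0.8511]
eef_rot: [2.816, 0.085, 1.119]
contact_force: [-0.2, 0.4, -0.7]
gripper_width: 0.0074
grasp_force: 51.0
```

```bash
python3 st.py
```

```text
t 10.175 q [ 0.103  0.281  0.541  0.504 -0.126  2.055  0.087] tcp [ 0.445 -0.226  0.851] grasp [ 0.484 -0.259  0.705] F [-0.192  0.447 -0.729] 0.007372191922935398 50.96257209777832
[[ 0.435  0.865  0.252]
 [ 0.897 -0.389 -0.212]
 [-0.085  0.318 -0.944]]
tool-y elev deg 18.57 up60 [ -5.1  19.1 -56.6] out60 [ 0.2 56.8 19.1]
```

arm_command:
  moves:
    - [-3,46,-40,0]
    - [-6,92,-80,0]
    - [-9,138,-120,0]

```text
t: 10.55
tcp_pos: [0.4616, -0.2326, 0.8644]
eef_rot: [2.757, 0.09, 1.118]
contact_force: [-0.2, -0.0, -0.4]
gripper_width: 0.007
grasp_force: 51.0
```

arm_command:
  moves:
    - [-3,47,-38,0]
    - [-6,94,-76,0]
    - [-9,141,-114,0]

```text
t: 10.92
tcp_pos: [0.4714, -0.2352, 0.877]
eef_rot: [2.7, 0.095, 1.116]
contact_force: [-1.3, -0.3, -0.7]
gripper_width: 0.0073
grasp_force: 51.0
```

```bash
python3 st.py
```

```text
t 10.925 q [ 0.221  0.394  0.527  0.271 -0.228  2.055  0.081] tcp [ 0.471 -0.235  0.877] grasp [ 0.525 -0.276  0.738] F [-1.325 -0.252 -0.654] 0.007301238172131573 50.99131643772125
[[ 0.438  0.83   0.346]
 [ 0.894 -0.361 -0.264]
 [-0.094  0.425 -0.9  ]]
tool-y elev deg 25.17 up60 [ -5.7  25.5 -54. ] out60 [ 0.4 54.2 25.6]
```

arm_command:
  moves:
    - [-3,45,-41,0]
    - [-6,90,-82,0]
    - [-9,135,-123,0]

```text
t: 11.3
tcp_pos: [0.4675, -0.2302, 0.8937]
eef_rot: [2.646, 0.099, 1.113]
contact_force: [0.8, 0.3, -0.3]
gripper_width: 0.0072
grasp_force: 51.0
```

arm_command:
  moves:
    - [-4,40,-46,0]
    - [-8,80,-92,0]
    - [-12,120,-138,0]

```text
t: 11.68
tcp_pos: [0.4454, -0.2178, 0.9167]
eef_rot: [2.593, 0.104, 1.108]
contact_force: [-0.2, -0.4, 0.2]
gripper_width: 0.0074
grasp_force: 51.0
```

```bash
python3 st.py
```

```text
t 11.675 q [ 0.206  0.381  0.675  0.184 -0.353  2.055  0.083] tcp [ 0.445 -0.218  0.917] grasp [ 0.512 -0.266  0.785] F [-0.238 -0.365  0.24 ] 0.007395297752294116 50.99943280220032
[[ 0.444  0.788  0.427]
 [ 0.89  -0.333 -0.312]
 [-0.104  0.518 -0.849]]
tool-y elev deg 31.23 up60 [ -6.2  31.1 -50.9] out60 [ 0.9 51.2 31.2]
```

arm_command:
  moves:
    - [-4,36,-50,0]
    - [-8,72,-100,0]
    - [-12,108,-150,0]

```text
t: 12.05
tcp_pos: [0.4141, -0.1999, 0.942]
eef_rot: [2.54, 0.107, 1.106]
contact_force: [0.1, 0.0, -0.9]
gripper_width: 0.0074
grasp_force: 51.0
```

arm_command:
  moves:
    - [-4,36,-50,0]
    - [-8,72,-100,0]
    - [-12,108,-150,0]

```text
t: 12.42
tcp_pos: [0.3817, -0.1826, 0.9654]
eef_rot: [2.486, 0.112, 1.097]
contact_force: [-0.4, -0.6, 0.4]
gripper_width: 0.0074
grasp_force: 51.0
```

```bash
python3 st.py
```

```text
t 12.425 q [ 0.113  0.275  0.705  0.183 -0.284  2.055  0.081] tcp [ 0.382 -0.183  0.965] grasp [ 0.46  -0.238  0.843] F [-0.405 -0.638  0.417] 0.007418413996066799 51.00217401981354
[[ 0.453  0.737  0.502]
 [ 0.884 -0.301 -0.357]
 [-0.112  0.606 -0.788]]
tool-y elev deg 37.27 up60 [ -6.7  36.3 -47.3] out60 [ 1.5 47.6 36.4]
```

```bash
cat > fin.py <<'E'
from h import *
np.set_printoptions(precision=3,suppress=True)
o=bot.get_obs();M=R.from_euler('xyz',o['eef_rot']).as_matrix()
l=np.array([-.0558,.0015,.155+.0365]);rp=np.array([.610,-.201,.2014]);n=np.array([.901*.766,-.4337*.766,.643])
print('label now',o['tcp_pos']+M@l,'angle',np.degrees(np.arccos(M[:,1]@n)),'tcp goal',rp-M@l)
for w in((-.05,.025,.2),(-.05,.025,.1),(0,0,0)):print('to',w,(1e3*M.T@(rp+w-M@l-o['tcp_pos'])).round(1))
E
python3 fin.py
```

```text
label now [ 0.454 -0.301  0.822] angle 3.8162444351129743 tcp goal [ 0.538 -0.083  0.345]
to (-0.05, 0.025, 0.2) [ 205.6 -213.7  340. ]
to (-0.05, 0.025, 0.1) [ 216.8 -274.2  418.8]
to (0, 0, 0) [ 228.6 -290.4  531.6]
```

arm_command:
  moves:
    - [26,-27,42,0]
    - [52,-54,85,0]
    - [77,-80,128,0]
    - [103,-107,170,0]
    - [128,-134,212,0]
    - [154,-160,255,0]
    - [180,-187,298,0]
    - [206,-214,340,0]

```text
t: 13.42
tcp_pos: [0.4634, -0.0812, 0.6394]
eef_rot: [2.481, 0.116, 1.109]
contact_force: [0.7, -0.8, 0.3]
gripper_width: 0.0071
grasp_force: 51.0
```

```bash
python3 st.py;python3 fin.py
```

```text
t 13.425 q [-0.561 -0.235  0.397  1.588  0.556  1.284 -0.599] tcp [ 0.463 -0.081  0.639] grasp [ 0.542 -0.136  0.518] F [ 0.714 -0.771  0.332] 0.0071030254408614504 50.99739611148834
[[ 0.442  0.739  0.509]
 [ 0.889 -0.288 -0.355]
 [-0.116  0.609 -0.784]]
tool-y elev deg 37.54 up60 [ -7.   36.6 -47.1] out60 [ 0.8 47.4 36.7]
label now [ 0.537 -0.199  0.497] angle 4.169183253338499 tcp goal [ 0.536 -0.083  0.344]
to (-0.05, 0.025, 0.2) [ 41.8 -47.9  78. ]
to (-0.05, 0.025, 0.1) [  53.4 -108.8  156.4]
to (0, 0, 0) [  64.8 -125.6  269.2]
```

arm_command:
  moves:
    - [20,-24,39,0]
    - [42,-48,78,0]
    - [46,-68,105,0]
    - [50,-88,130,0]
    - [53,-109,156,0]
    - [53,-109,156,0]

```text
t: 14.18
tcp_pos: [0.4848, -0.0566, 0.4438]
eef_rot: [2.487, 0.118, 1.112]
contact_force: [0.2, 0.4, 0.8]
gripper_width: 0.0072
grasp_force: 51.0
```

```bash
python3 st.py;python3 fin.py
```

```text
t 14.175 q [-0.542 -0.159  0.393  1.961  0.643  0.91  -0.853] tcp [ 0.485 -0.057  0.444] grasp [ 0.563 -0.111  0.322] F [0.166 0.38  0.761] 0.007172235705305664 50.97448289394379
[[ 0.44   0.743  0.504]
 [ 0.89  -0.287 -0.353]
 [-0.117  0.604 -0.788]]
tool-y elev deg 37.18 up60 [ -7.   36.3 -47.3] out60 [ 0.6 47.6 36.4]
label now [ 0.558 -0.174  0.3  ] angle 4.50988245186786 tcp goal [ 0.537 -0.083  0.345]
to (-0.05, 0.025, 0.2) [-12.5  63.  -78. ]
to (-0.05, 0.025, 0.1) [-0.7  2.6  0.8]
to (0, 0, 0) [ 10.7 -13.5 113.6]
```

arm_command:
  moves:
    - [2,-3,25,0]
    - [5,-6,50,0]
    - [7,-9,75,0]
    - [9,-11,97,0]
    - [11,-14,114,0]
    - [11,-14,114,0]
    - [11,-14,114,0]

```text
t: 15.05
tcp_pos: [0.5381, -0.083, 0.3472]
eef_rot: [2.486, 0.11, 1.109]
contact_force: [0.2, -0.6, -1.0]
gripper_width: 0.0073
grasp_force: 51.0
```

```bash
python3 st.py;python3 fin.py; python3 - <<'E'
from h import *
d=shot('top','t2.png');s=shot('side','s3.png')
for x in(d,s):print(proj(x,(.61,-.201,.2014)),proj(x,(.585,.042,.19)))
a=d['image'][140:240,220:420,::-1];b=s['image'][130:250,210:410,::-1]
a=cv2.resize(a,(600,300),interpolation=cv2.INTER_CUBIC);b=cv2.resize(b,(600,360)[:2],interpolation=cv2.INTER_CUBIC)[:300]
cv2.imwrite('pics/fin.png',np.vstack([a,b]))
E
```

```text
t 15.05 q [-0.493  0.065  0.484  1.994  0.608  0.617 -0.861] tcp [ 0.538 -0.083  0.347] grasp [ 0.617 -0.137  0.225] F [ 0.24  -0.578 -0.964] 0.007327961299840262 50.97723305225372
[[ 0.443  0.74   0.507]
 [ 0.89  -0.293 -0.35 ]
 [-0.11   0.606 -0.788]]
tool-y elev deg 37.28 up60 [ -6.6  36.3 -47.3] out60 [ 0.8 47.6 36.5]
label now [ 0.612 -0.2    0.203] angle 4.128761085945852 tcp goal [ 0.537 -0.084  0.345]
to (-0.05, 0.025, 0.2) [ -23.2   74.8 -190.6]
to (-0.05, 0.025, 0.1) [ -12.2   14.2 -111.8]
to (0, 0, 0) [-1.3 -2.1  1.1]
[373.96661588 202.8510992 ] [287.47011367 212.26631414]
[353.25112115 186.76645951] [291.05459928 204.69869022]
```

View pics/fin.png

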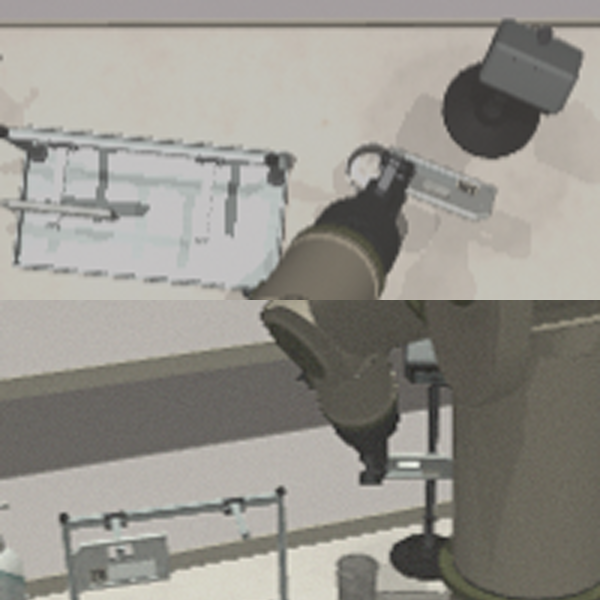

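In the top view the label is at pixel (375.3,202.3) and the reading point projects to (374,202.9). The label faces up toward the head, and the far carrier still hangs, so I'm handing in.

```bash
python3 -c "
from station import bot
print(bot.get_obs()['dq'].round(3));print(bot.job_done())"
```

```text
[-0.002  0.002  0.006  0.006 -0.008 -0.006 -0.002]
the job is handed in; nothing more can be done
None
```

I handed the job in at about 15 s (no verdict came back): carrier_b, from the hook nearer the reader, is held still by its clear half, its label about 4 mm from the reading point and about 4° off square to the window, and the other carrier still hangs.

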